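# Lay out circuit breakers on a DIN rail by width

### The arm

A 6-joint arm with a two-finger parallel gripper is mounted at the origin on the work surface. World frame = base frame: x ahead of the robot, y to its left, z up, the work surface at z = 0. Lengths are in mm, angles in rad, forces in N, time in s.
With the tool pointing down it reaches from about 275 to 850 mm from the base axis. Payload 5.2 kg.
Tool frame: the origin (TCP) lies between the finger pads; the fingertips stand 17 mm ahead of it and the grasp point (between the pads) lies 2 mm behind it (arm.tips_ahead is the distance from the TCP to the fingertips, in mm); z points along the fingers, y is the line along which they close (so a half turn about z gives the same grasp; the last joint's range is limited). The gripper opens to 85 mm and grips with 20 to 120 N. Pads are 22 mm wide; open, the fingers measure 114 mm over their backs; the gripper's body (76 mm by 85 mm) begins 54 mm behind the grasp point. The pads swing forward as they close: fully open they stand 13 mm farther back than shut.
Start: joints at [0.991, 0.259, 1.535, -0, 1.348, -0.203], TCP at [202.35, 511.429, 248.31] pointing down, gripper open.
Joint ranges: [-3.14, 3.14], [-0.91, 2.08], [0.19, 2.58], [-1.22, 4.36], [0.22, 2.71], [-3.12, 3.12]. Speed limits (rad/s): [2.57, 2.57, 3.14, 3.14, 3.14, 3.14].

### API

Orientations are given as a rotation vector (axis times angle).
In Python, from station import arm, planner, get_image, workorder gives the robot as it stands. Calls block until the motion is done:
- arm.movep(position, orientation): joint-space move of the TCP to a pose.
- arm.servo_line(position, ori=None, speed=150, until_force=None): straight line of the TCP; ori=None keeps the orientation; speed is the mean speed in mm/s. With until_force (N) it stops when the force on the tool has changed by that much, and returns True; else False.
- arm.move_joints(angles): joint-space move.
- arm.set_gripper(opening): opening from 0.0 (shut) to 1.0 (fully open); the grip force is fixed at half the most; returns when the fingers have stopped.
- arm.sleep(seconds).
- planner.ik(position, orientation): joint angles nearest the present ones, or None.
- get_image(name): name is "scene" or "side" or "wrist"; returns a dict with "color" (384x512x3 uint8, red, green, blue), "camera_matrix" (3x3 intrinsics, pixels), "world_to_cam" (4x4, takes a point from world to camera coordinates). Camera axes: x right, y down, z forward; pixel columns grow to the right and rows downward; lengths in mm; the calibration is good to about 2 mm. A picture is of the moment at which its call begins. There is no depth.
A pose or a line that the arm cannot do raises arm.PlanningError and nothing moves.
- workorder.sign_off(): hands the job in; it is judged then, once.
Readings, each from a call of its own:
- arm.read_time_s(): time.
- arm.read_joint_positions(): joint angles.
- arm.read_dq(): joint speeds.
- arm.read_joint_torque(): joint torques, N m.
- arm.read_tcp_pos(): TCP position.
- arm.read_ee_rot(): TCP orientation.
- arm.read_ft_force(): force on the tool from outside, world axes, zero at the start.
- arm.read_torque(): the same for the moment, N m.
- arm.read_gripper_width(): opening from 0.0 (shut) to 1.0 (fully open).
- arm.read_gripper_force(): force on a finger pad.
Only numpy, scipy, OpenCV 4.12 (cv2) and the standard library are available. Lean on these libraries where they do the work, as an engineer would, in place of code of your own. Each camera call takes 0.05 s, during which the arm holds its last target. There are 200 camera calls.

### The job

Make the trial layout of the DIN rail: set all four circuit breakers down over the rail, upright and squarely straddling it, in order of width, with the widest (four-pole) next to the slim black end clamp and the single-pole last; the single-pole is still tucked in the slot of its carton. Leave a cooling gap of about 9 mm after the clamp and between each breaker and the next, and leave the screwdriver and the multimeter alone.

Things in the scene. Friction and masses are not known exactly. Their poses are not given: they have to be found in the camera images.
- four_pole: Four-pole circuit breaker, light grey, 70 mm wide (its y, along the rail), 87 mm long (x), 450 g, switch side up. Origin: centre of underside. Shoulders 46 mm high; on them a nose 45 mm long (x), full width, to 76 mm: grip it along x, fingertips over the shoulders, clear of neighbours. Black toggle bar to 84 mm. Groove along y below: 51 mm wide, 8 mm deep. Starts on the bench.
- three_pole: Three-pole circuit breaker, light grey, 52.5 mm wide (its y, along the rail), 87 mm long (x), 340 g, switch side up. Origin: centre of underside. Shoulders 46 mm high; on them a nose 45 mm long (x), full width, to 76 mm: grip it along x, fingertips over the shoulders, clear of neighbours. Black toggle bar to 84 mm. Groove along y below: 51 mm wide, 8 mm deep. Starts on the bench.
- two_pole: Two-pole circuit breaker, light grey, 35 mm wide (its y, along the rail), 87 mm long (x), 230 g, switch side up. Origin: centre of underside. Shoulders 46 mm high; on them a nose 45 mm long (x), full width, to 76 mm: grip it along x, fingertips over the shoulders, clear of neighbours. Black toggle bar to 84 mm. Groove along y below: 51 mm wide, 8 mm deep. Starts on the bench.
- one_pole: Single-pole circuit breaker, light grey, 17.5 mm wide (its y, along the rail), 87 mm long (x), 120 g, switch side up. Origin: centre of underside. Shoulders 46 mm high; on them a nose 45 mm long (x), full width, to 76 mm: grip it along x, fingertips over the shoulders, clear of neighbours. Black toggle bar to 84 mm. Groove along y below: 51 mm wide, 8 mm deep. Starts in the carton, only the nose above its walls.
- rail: Fixed plate, 130 x 350 x 3 mm, with a steel DIN rail on it: 35 mm wide (x), 310 mm long (y), top 18 mm above the origin (centre of the plate's underside). A breaker fully down over the rail has its origin 10 mm above this one and its y along the rail, either way round; its spring feet are pulled out, which leaves 8 mm of play to either side.
- clamp: Black end clamp fixed on the rail near one end (140 mm from its middle, either end): only 10 mm along the rail (y), 46 mm across, 38 mm high. Origin: centre of its underside, on the rail's top. The row starts here and runs towards the terminals.
- terminal: Three light grey terminals side by side, fixed on the rail 140 mm from its middle at the end away from the clamp: 24 mm along the rail (y), 50 mm across, 40 mm high. Origin: centre of underside. They stay.
- carton: Fixed open cardboard carton, 99 (x) by 79.5 (y) mm, 47 mm high, floor and walls 3 mm, with three slots 93 mm long (x) and 22.5 mm wide. Origin: centre of underside. The single-pole breaker stands in the middle slot, to be lifted straight up by its nose; the other slots are empty.
- screwdriver: Screwdriver, 200 mm long (x), lying on the bench to the left (+y) of the rail; not to be moved. Origin: on its underside near the middle.
- multimeter: Yellow and black multimeter, 165 (x) by 80 mm, 46 mm high, lying on the bench to the right (-y) of the rail; not to be moved. Origin: centre of underside.
Mind the look-alikes: they are no part of the job. Leave any yellow look-alike of the two_pole alone.

How it is judged (in metres and radians):
At the end, for the whole second after the job is handed in: All four breakers released and at rest, fully down over the rail (4 mm), upright (0.1 rad), square to it (0.17 rad), centred across it (10 mm), in the order clamp, four-, three-, two-, single-pole, each gap 1 to 17.5 mm; screwdriver and multimeter moved less than 20 mm (x of four_pole in the frame of rail between -0.01 and 0.01 m and z of four_pole in the frame of rail between 0.006 and 0.014 m and angle between the y axis of each of four_pole, three_pole, two_pole, one_pole and the y axis of rail, either way round below 0.17 rad and angle between each of four_pole, three_pole, two_pole, one_pole's own z axis and vertical below 0.1 rad and linear speed of each of four_pole, three_pole, two_pole, one_pole below 0.02 m/s and x of three_pole in the frame of rail between -0.01 and 0.01 m and z of three_pole in the frame of rail between 0.006 and 0.014 m and x of two_pole in the frame of rail between -0.01 and 0.01 m and z of two_pole in the frame of rail between 0.006 and 0.014 m and x of one_pole in the frame of rail between -0.01 and 0.01 m and z of one_pole in the frame of rail between 0.006 and 0.014 m and horizontal distance between clamp and four_pole between 0.041 and 0.0575 m and horizontal distance between four_pole and three_pole between 0.06225 and 0.07875 m and horizontal distance between three_pole and two_pole between 0.04475 and 0.06125 m and horizontal distance between two_pole and one_pole between 0.02725 and 0.04375 m and distance of each of screwdriver, multimeter from where it was at the start of the episode below 0.02 m); the robot touches nothing.
It fails at once if the screwdriver is disturbed (distance of screwdriver from where it was at the start of the episode above 0.02 m).
It fails at once if the multimeter is disturbed (distance of multimeter from where it was at the start of the episode above 0.02 m).
It also fails if it takes over 109 s, if anything falls off the work surface, if the arm or the gripper's body presses on something with over 40 N, if the wrist force passes 120 N, or if a joint passes its speed limit or range.

## Working session

There is one attempt and no reset: what is moved stays moved. The work goes in short steps, each a Python script; the robot and the scene stay as the last script left them, time stands still between calls to the robot, and variables do not carry over. Pictures are saved under pics/ and viewed, at most 14 in all, crops included, and the job is handed in when it is done.

```bash
mkdir -p pics; ls; python3 - <<'E'
from station import arm, get_image
import cv2
for n in("scene","side"):
    d=get_image(n); cv2.imwrite(f"pics/{n}0.png",cv2.resize(d["color"][:,:,::-1],(800,600),interpolation=cv2.INTER_CUBIC))
    print(d["camera_matrix"].round(1).tolist(),d["world_to_cam"].round(3).tolist())
print(arm.read_ee_rot())
E
```

```text
pics
[[421.5, 0.0, 253.6], [0.0, 421.5, 182.4], [0.0, 0.0, 1.0]] [[0.829, 0.56, -0.008, -391.046], [0.454, -0.681, -0.575, -205.949], [-0.327, 0.473, -0.818, 1299.018], [0.0, 0.0, 0.0, 1.0]]
[[347.1, 0.0, 256.4], [0.0, 347.1, 187.0], [0.0, 0.0, 1.0]] [[0.999, -0.039, 0.019, -467.978], [-0.018, -0.777, -0.629, 24.53], [0.039, 0.628, -0.777, 921.863], [0.0, 0.0, 0.0, 1.0]]
[-5.88268130e-01 -3.08537080e+00  2.52884038e-03]
```

View pics/scene0.png

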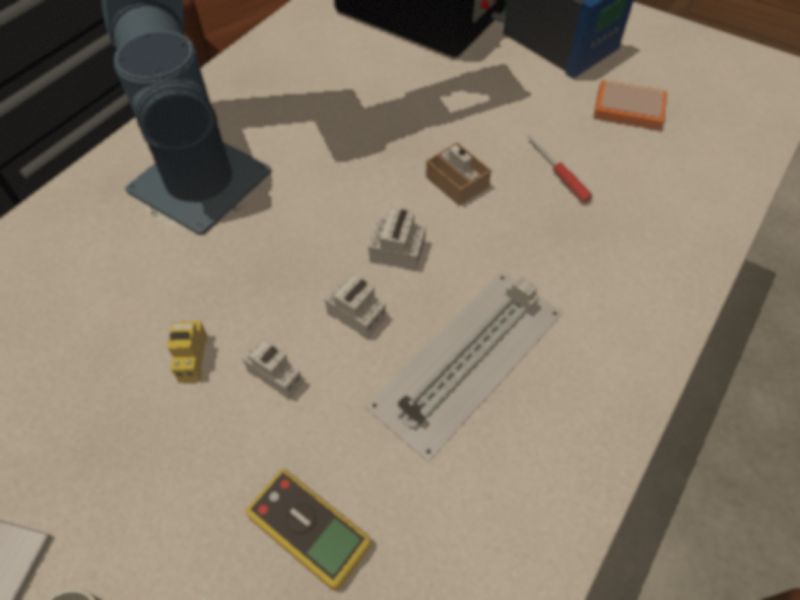

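View pics/side0.png

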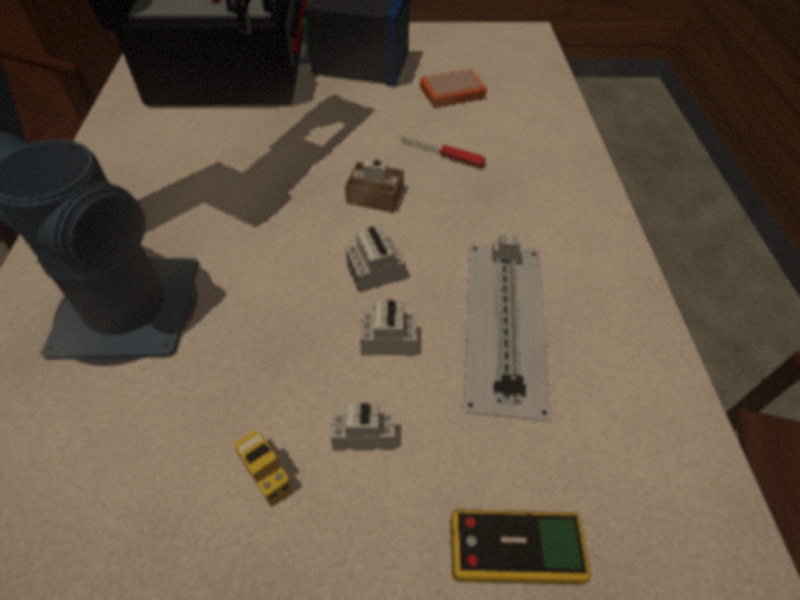

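The scene view shows these items:
- The four-pole is at (400,238), the three-pole at (357,303) and the grey two-pole at (273,367).
- The yellow look-alike is at (187,347). It is not the target because of its colour.
- The carton with the single-pole is at (458,165).
- The clamp is at (412,410), the -y end of the rail. The terminals are at (522,293).

Next I'll measure the dark toggles and the plate's corner screws in both views.

```bash
cat > h.py <<'E'
import numpy as np, cv2
from station import arm, planner, get_image, workorder
def ray(d,uv):
    M=d["world_to_cam"];R=M[:3,:3];c=-R.T@M[:3,3]
    v=R.T@np.linalg.inv(d["camera_matrix"])@np.array([uv[0],uv[1],1.]); return c,v/np.linalg.norm(v)
def onz(d,uv,z):
    c,v=ray(d,uv); return c+v*(z-c[2])/v[2]
def tri(r):
    A=sum(np.eye(3)-np.outer(v,v) for c,v in r);b=sum((np.eye(3)-np.outer(v,v))@c for c,v in r)
    p=np.linalg.solve(A,b); return p,max(np.linalg.norm(np.cross(p-c,v)) for c,v in r)
def proj(d,p):
    q=d["world_to_cam"][:3]@np.append(p,1); q=d["camera_matrix"]@q; return q[:2]/q[2]
def dark(d,win,f=.6):
    x0,y0,x1,y1=win; g=cv2.cvtColor(d["color"],cv2.COLOR_RGB2GRAY)[y0:y1,x0:x1].astype(float)
    lo,hi=g.min(),np.median(g); w=np.clip(lo+(hi-lo)*f-g,0,None)
    m=(w>0).astype(np.uint8); n,l=cv2.connectedComponents(m); k=l[np.unravel_index(g.argmin(),g.shape)]; w=w*(l==k)
    ys,xs=np.nonzero(l==k); ww=w[ys,xs]
    return np.array([(xs*ww).sum(),(ys*ww).sum()])/ww.sum()+[x0,y0], np.c_[xs+x0,ys+y0].astype(float), ww
def rotd(yaw):  # tool down, closing line (tool y) at angle yaw from world x
    y=np.array([np.cos(yaw),np.sin(yaw),0]);z=np.array([0,0,-1.]);x=np.cross(y,z)
    return cv2.Rodrigues(np.c_[x,y,z])[0].ravel()
E
cat > m.py <<'E'
from h import *
S=get_image("scene");D=get_image("side")
W={'four':((400,226),(377,241)),'three':((356,291),(391,313)),'two':((269,354),(365,413)),'one':((461,152),(377,164)),
'h1':((503,277),(475,248)),'h2':((560,313),(533,254)),'h3':((375,405),(471,405)),'h4':((429,451),(544,411)),'clamp':((410,407),(510,386))}
for k,(a,b) in W.items():
    r=[];o=[]
    for d,c,z in((S,a,84),(D,b,84)):
        s=7 if k[0]=='h' else (17 if k=='clamp' else 12 if k!='four' else 15); u=np.array(c)*.64; s=int(s*.64+1)
        w=[int(u[0]-s),int(u[1]-s),int(u[0]+s+1),int(u[1]+s+1)]
        m,p,ww=dark(d,w); r.append(ray(d,m))
        P=np.array([onz(d,q,84)[:2] for q in p]); C=np.cov(P.T,aweights=ww); e,V=np.linalg.eigh(C); v=V[:,1]
        o.append((round(np.degrees(np.arctan2(v[1],v[0]))%180),e.round(),len(p), (m/.64).round().tolist()))
    p,e=tri(r); print(k,p.round(1),round(e,1),o)
out=[]
for d,(x,y,w,h) in((S,(150,85,180,170)),(D,(140,90,220,200))):
    out.append(cv2.resize(d["color"][y:y+h,x:x+w,::-1],(400,400*h//w),interpolation=cv2.INTER_CUBIC))
H=max(i.shape[0] for i in out)
cv2.imwrite("pics/crop1.png",np.hstack([cv2.copyMakeBorder(i,0,H-i.shape[0],0,0,0) for i in out]))
E
python3 m.py
```

```text
four [429.7  71.2  78.2] 1.1 [(110, array([  7., 311.]), 83, [399.0, 224.0]), (110, array([  9., 347.]), 95, [377.0, 241.0])]
three [448.4 -81.5  77.9] 0.3 [(87, array([  9., 146.]), 77, [355.0, 290.0]), (87, array([  8., 164.]), 82, [391.0, 312.0])]
two [ 408.9 -247.    76.7] 0.5 [(90, array([11., 51.]), 63, [269.0, 354.0]), (88, array([ 9., 59.]), 84, [364.0, 413.0])]
one [430.1 280.2  81.1] 0.7 [(114, array([ 7., 14.]), 14, [462.0, 151.0]), (88, array([ 9., 15.]), 15, [376.0, 162.0])]
h1 [611.9 122.8   2.8] 0.5 [(103, array([3., 4.]), 8, [502.0, 277.0]), (84, array([4., 9.]), 12, [474.0, 248.0])]
h2 [721.  107.4   2.1] 0.5 [(84, array([4., 5.]), 11, [554.0, 313.0]), (68, array([4., 6.]), 10, [533.0, 253.0])]
h3 [ 565.  -200.     2.2] 0.6 [(125, array([2., 3.]), 9, [374.0, 405.0]), (65, array([2., 3.]), 10, [470.0, 404.0])]
h4 [ 673.9 -215.8    2. ] 0.5 [(120, array([2., 3.]), 10, [428.0, 451.0]), (44, array([2., 3.]), 9, [544.0, 412.0])]
clamp [ 623.8 -183.6   26.3] 0.0 [(166, array([ 24., 137.]), 164, [412.0, 410.0]), (1, array([ 47., 110.]), 196, [510.0, 385.0])]
```

View pics/crop1.png

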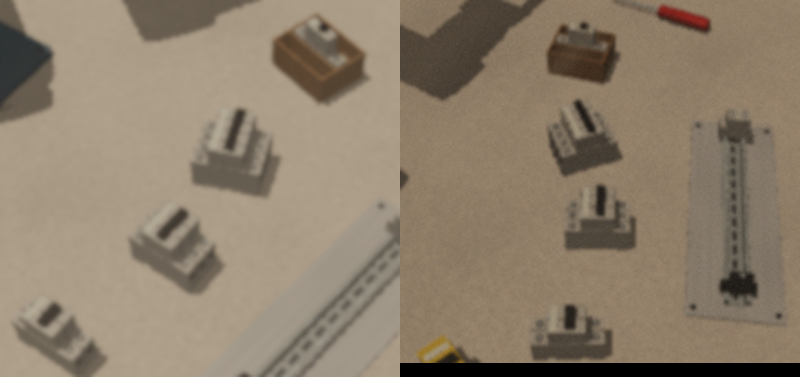

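The breakers' toggles triangulate to z of about 78. The plate screws give z of about 2, with a 326 x 110 mm spacing. The predicted clamp position matches the measured one to about 1.5 mm, so the measurements hold together. The two-pole is the grey one at the crop's lower left, and the yellow one is the look-alike. I'll move above the four-pole and check with the wrist camera.

```bash
cat >> h.py <<'E'
C=np.array([642.95,-46.4]);A=np.radians(81.72);U=np.array([np.cos(A),np.sin(A)])
DIST=dict(four=49,three=119.25,two=172,one=207.25)
def tgt(k): return C+U*(DIST[k]-140)
def pick_yaw(xy,yaw,z):
    c=[]
    for y in(yaw,yaw+np.pi,yaw-np.pi):
        q=planner.ik([*xy,z],rotd(y))
        q2=planner.ik([*xy,z-80],rotd(y))
        if q is not None and q2 is not None: c.append((abs(q[5]),y))
    return min(c)[1]
E
python3 - <<'E'
from h import *
y=pick_yaw((430,71),np.radians(20),200); print(y,tgt('four'))
arm.movep([430,71,200],rotd(y)); d=get_image("wrist")
print(arm.read_joint_positions(),arm.read_time_s())
for p in([430,71,78],[430,71,46]): print(proj(d,p)/.64)
cv2.imwrite("pics/w1.png",cv2.resize(d["color"][:,:,::-1],(800,600),interpolation=cv2.INTER_CUBIC))
E
```

```text
0.3490658503988659 [ 629.84501879 -136.45142679]
[-9.18356641e-02  9.34265504e-02  1.86422760e+00  2.49433860e-04
  1.18360799e+00 -4.42401476e-01] 2.0583
[396.23749982 299.49897493]
[396.20749008 286.32254587]
```

View pics/w1.png

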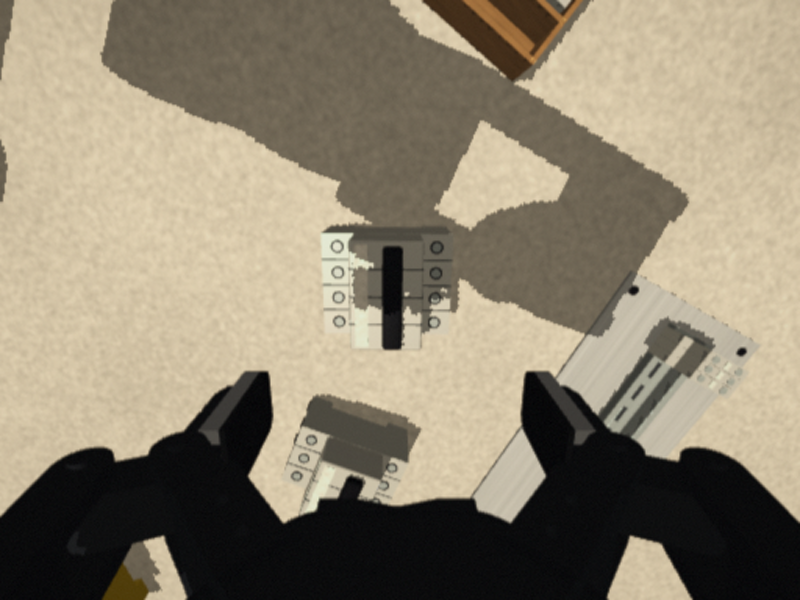

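The wrist view shows the four-pole toggle at (392,298) against a predicted (396,299), and it is square to the tool. The nose is at about x 386 px, so the estimate is good to about 3 mm and the gripper will centre it. I'll pick and place it now.

```bash
cat >> h.py <<'E'
def pp(k,xy,deg,z0=0.,pick=True):
    yaw=pick_yaw(xy,np.radians(deg),200); ty=A-np.pi/2
    ty+=np.pi*round((yaw-ty)/np.pi)
    arm.movep([*xy,150],rotd(yaw)); zt=68+z0
    hit=arm.servo_line([*xy,zt],speed=70,until_force=15); zg=arm.read_tcp_pos()[2]
    arm.set_gripper(0.); w=arm.read_gripper_width(); print('grasp',hit,zg.round(1),w,arm.read_gripper_force())
    if w<.3: print('MISS'); return
    arm.servo_line([*xy,zg+120],speed=150); print('lift',arm.read_gripper_width(),np.round(arm.read_ft_force(),1))
    T=tgt(k); zr=zg-z0+10
    arm.movep([*T,zr+80],rotd(ty)); arm.servo_line([*T,zr+12],speed=120)
    hit=arm.servo_line([*T,zr-2],speed=25,until_force=6); p=arm.read_tcp_pos()
    print('place',hit,p.round(1),'want z',zr,T.round(1))
    arm.set_gripper(.9); arm.servo_line([p[0],p[1],zr+90],speed=150); print('t',arm.read_time_s())
E
python3 - <<'E'
from h import *
pp('four',(428.5,71),20)
S=get_image("scene");cv2.imwrite("pics/s1.png",cv2.resize(S["color"][140:310,180:390,::-1],None,fx=3.5,fy=3.5,interpolation=cv2.INTER_CUBIC))
E
```

```text
grasp False 68.4 0.5075890336912602 62.61367678642273
lift 0.5164859287547876 [-0.  -0.1 -3.3]
place True [ 630.  -136.6   78.4] want z 78.38659992863425 [ 629.8 -136.5]
t 8.625
```

View pics/s1.png

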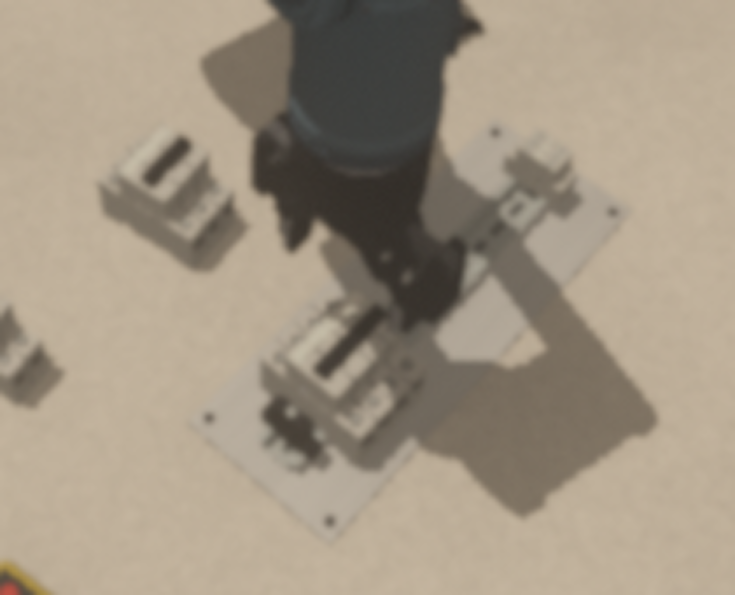

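The four-pole sits over the rail next to the clamp, at (335,350) in the crop, and contact came at exactly the expected height. Next are the three-pole and two-pole, then a wrist look at the carton and, on the way, at the row.

```bash
python3 - <<'E'
from h import *
pp('three',(448,-81.5),-3); pp('two',(408.9,-247),-1)
xy=(430,280); y=pick_yaw(xy,np.radians(-3),200); arm.movep([*xy,210],rotd(y)); d=get_image("wrist"); print(y,proj(d,[430.1,280.2,81])/.64)
S=get_image("side")
a=cv2.resize(d["color"][:,:,::-1],(512,384)); b=cv2.resize(S["color"][140:280,280:370,::-1],(247,384),interpolation=cv2.INTER_CUBIC)
cv2.imwrite("pics/w2.png",np.hstack([a,b]))
print(arm.read_joint_positions().round(2))
E
```

```text
grasp False 68.4 0.5155018506240481 62.62072205543518
lift 0.509439845489585 [ 1.2  0.7 -3.2]
place True [640.1 -66.9  78.5] want z 78.41244887319814 [640.  -66.9]
t 15.3333
grasp False 68.4 0.5212011108644747 62.638986110687256
lift 0.5127798968534095 [ 0.7 -0.1 -3. ]
place True [647.7 -14.7  78.6] want z 78.43881523084443 [647.6 -14.7]
t 22.7917
-0.05235987755982989 [395.59070401 294.16590973]
[ 0.36  0.22  1.68 -0.    1.24  0.41]
```

View pics/w2.png

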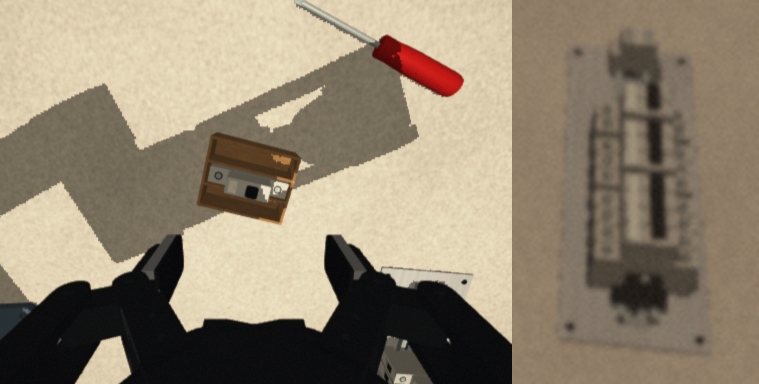

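The wrist view shows the single-pole in the middle slot, with its terminal screws at (218,175) and (277,189). That is turned about 13 degrees relative to the tool. I'll get its pose from those screws on the shoulder plane (z = 49).

```bash
python3 - <<'E'
from h import *
d=get_image("wrist")
g=d["color"].astype(int)
a,b=[onz(d,u,49) for u in((218,175),(277,189))]
m=(a+b)/2;v=b-a;deg=np.degrees(np.arctan2(v[1],v[0]))
# wall outline check: brown mask
hsv=cv2.cvtColor(d["color"],cv2.COLOR_RGB2HSV)
k=((hsv[...,0]<18)&(hsv[...,1]>120)).astype(np.uint8);k[230:]=0;k[:125]=0;k[:,320:]=0
c=max(cv2.findContours(k,0,2)[0],key=cv2.contourArea);bx=cv2.boxPoints(cv2.minAreaRect(c))
B=np.array([onz(d,u,47)[:2] for u in bx]);print('rect',bx.round().tolist(),B.mean(0).round(1),np.linalg.norm(B-np.roll(B,1,0),axis=1).round(1),np.degrees(np.arctan2(*(np.roll(B,1,0)-B).T[::-1])).round(1))
print(m.round(1),np.linalg.norm(v).round(1),deg, onz(d,(251,192),84).round(1))
c2=cv2.resize(d["color"][120:235,180:320,::-1],(700,575),interpolation=cv2.INTER_CUBIC);cv2.imwrite("pics/w3.png",c2)
E
```

```text
rect [[193.0, 203.0], [211.0, 131.0], [302.0, 154.0], [284.0, 226.0]] [424.1 280.2] [105.5  82.7  97.7  84.8] [ -18.2 -109.8  163.    75.6]
[424.1 278.4  49. ] 66.0 -16.907273543133986 [427.9 277.2  84. ]
```

View pics/w3.png

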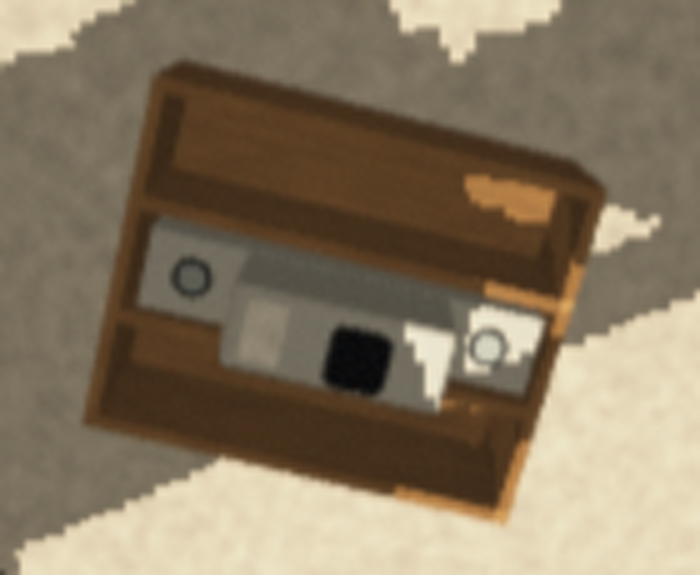

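The crop shows the single-pole nose centred near (336,338) between screws at (191,277) and (488,347). The carton outline agrees in position and in angle (-17 degrees). I'll pick it straight up.

```bash
python3 - <<'E'
from h import *
pp('one',(424.5,278.2),-17,3.)
p=arm.read_tcp_pos(); arm.movep([450,150,300],rotd(A-np.pi/2))
S=get_image("scene");D=get_image("side");print(arm.read_time_s())
a=cv2.resize(S["color"][165:300,225:370,::-1],(400,372),interpolation=cv2.INTER_CUBIC);b=cv2.resize(D["color"][140:280,270:375,::-1],(279,372),interpolation=cv2.INTER_CUBIC)
cv2.imwrite("pics/f1.png",np.hstack([a,b]))
x=tgt('two'); y=A-np.pi/2
arm.movep([642-60,-20,330],rotd(y)) if planner.ik([582,-20,330],rotd(y)) is not None else None
d=get_image("wrist");cv2.imwrite("pics/f2.png",cv2.resize(d["color"][:,:,::-1],(800,600),interpolation=cv2.INTER_CUBIC))
for k in DIST: print(k,(proj(d,[*tgt(k),94])/.64).round())
E
```

```text
grasp False 71.5 0.5175357331349544 61.76027297973633
lift 0.5143842101282583 [-0.1 -0.7 -1.7]
place True [652.7  20.1  78.7] want z 78.45092788857293 [652.6  20.1]
t 30.9833
32.15
four [466. 377.]
three [470. 305.]
two [473. 246.]
one [475. 204.]
```

View pics/f1.png

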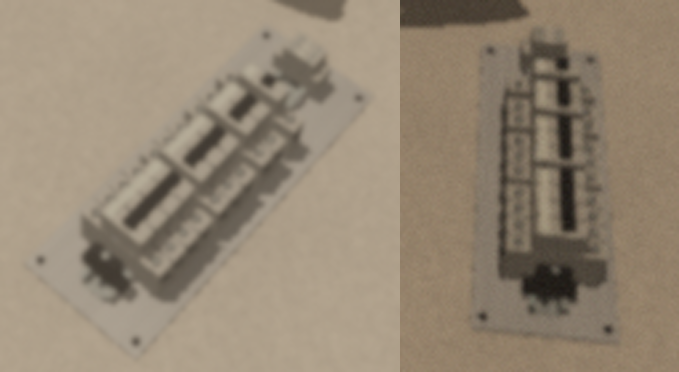

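View pics/f2.png

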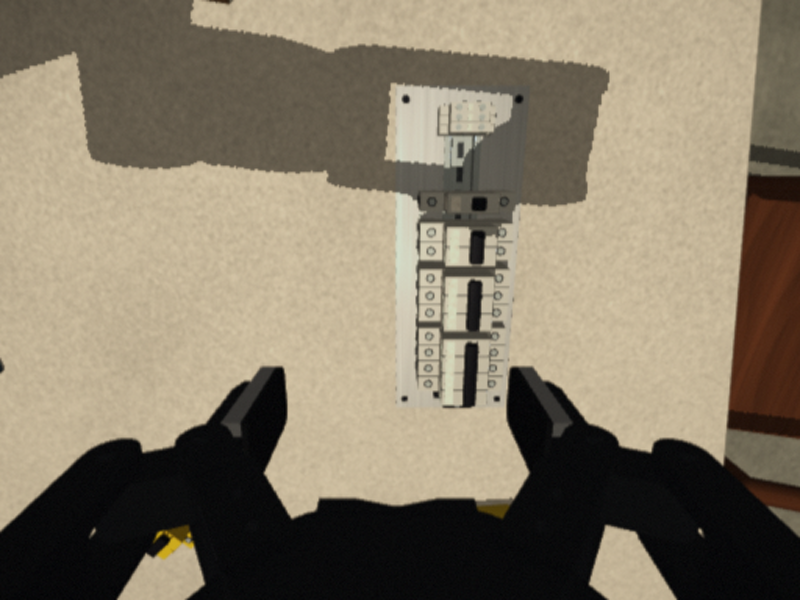

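The wrist view shows all four breakers square on the rail. The toggles are at rows 374, 306, 247 and 204, against 377, 305, 246 and 204 predicted, and the gaps are visible. I'll run one numeric check of the four-pole toggle relative to the rail, then sign off.

```bash
python3 - <<'E'
from h import *
arm.movep([450,150,300],rotd(A-np.pi/2)); S=get_image("scene");D=get_image("side"); s={}
for k,hw in(('four',9),('three',8),('two',7)):
    r=[]
    for d in(S,D):
        u=proj(d,[*tgt(k),90]); r.append(ray(d,dark(d,[int(u[0]-hw),int(u[1]-hw),int(u[0]+hw+2),int(u[1]+hw+2)])[0]))
    p,e=tri(r); s[k]=(p[:2]-C)@U+140; print(k,p.round(1),round(e,1),'from clamp',s[k].round(1),'want',DIST[k])
ok=all(abs(s[k]-DIST[k])<5 for k in s) and abs(s['three']-s['four']-70.5)<6
print(ok,arm.read_time_s())
if ok: print(workorder.sign_off())
E
```

```text
four [ 635.4 -136.1   88.6] 0.2 from clamp 50.1 want 49
three [645.5 -66.6  88.6] 0.4 from clamp 120.4 want 119.25
two [653.3 -14.1  88.7] 0.4 from clamp 173.4 want 172
True 34.05
the job is handed in; nothing more can be done
None
```

All four breakers are down over the rail in width order from the clamp, and I signed the job off at about 34 s without going near the screwdriver or multimeter. In the last check, the four-, three- and two-pole were within 1.5 mm of their planned distance from the clamp. I checked the single-pole only in the wrist picture, where it lined up.

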